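# Release the safety catch of a bench press and press a bush home

## Task

The bronze flanged bush is standing proud in the torque arm on the arbor press. First push the press's red safety catch fully down until it clears the lug on the lever collar, then pull the lever down until the flange of the bush is tight against the arm, and leave it like that, catch off and lever down with the ram resting on the bush. Leave the other things on the bench where they lie.

Things in the scene. Friction and masses are not known exactly. Their poses are not given: they have to be found in the camera images.
- press: grey cast arbor press, fixed: base 195 x 110, 245 mm high (ram top 285). Origin on the bench, straight below the pinion shaft, in the press's middle plane; x to its back (its front faces the robot, -x), y to its left, z up. Base x -103 to +93 mm; head x -55 to +70, y +-28, z 149 to 245. Lever and catch on its right (-y). The work, a cast arm under the ram, reaches 137 mm to +y, below z 93.
- lever_pivot (a point): point on the axis of the pinion shaft (along the press's y) in the plane in which the lever swings: 80 mm to the right (-y) of the press's middle, 200 mm above the bench. The hub there is 36 mm across and reaches 18 mm to either side of that plane; between hub and frame sits the locking collar, 68 mm across.
- knob (a point): centre of the black ball knob, 38 mm across, on the end of the 12 mm lever rod, 190 mm from lever_pivot. Raised (start), the rod rises at 45 degrees towards the press's front: the knob is 134 mm in front of (-x) and 134 mm above the pivot. Pulled, it swings forward and down in the plane y = -80 mm of the press. Frame parallel to the press's when raised; turns with the lever about y.
- lever_part (a joint): lever angle in rad: 0 raised (its stop), growing as the knob is pulled forward and down; with the catch in it is blocked at about 0.07. The ram goes down 12.5 mm per rad. The bush is home at about 1.04 (rod 15 degrees below level); there the lever stops (at most 1.1). It stays where it is left (friction). About 3 N at the knob moves it, about 8 N while the bush moves.
- catch_plate (a point): centre of the top of the catch's red thumb plate, 52 (x) x 48 (y) x 6 mm, with a 7 mm rim along its front edge. With the catch in it is level, 75 mm in front of the shaft, 77 mm right of the middle, 148 mm up, right under the raised rod (125 mm above it), so an upright hand cannot come down on it, one leaning 40 degrees to the right can. Free below. Frame parallel to the press's when in.
- catch_part (a joint): angle of the safety catch in rad: 0 in (its dog stands before the lug of the lever's collar and blocks the lever), 0.36 fully down on its stop; released from 0.25. It turns about an axis along the press's y, 120 mm behind the plate's centre at plate height, so the plate sinks 42 mm to its stop. It stays where it is put (friction); pushing it takes about 3 N at the plate.
- bush_top (a point): centre of the upper face of the bronze bush, flange 44 mm across and 5 mm thick, under the ram. At the start it stands 6 to 10 mm above its seated height; home, its upper face is 98 mm above the bench.
- bush_part (a joint): how far the bush has been pressed in, in m: 0 to 0.004 at the start, 0.010 when fully home, its flange on the arm.
- hammer_grip (a point): loose bystander: hammer with a wooden handle, 270 mm long, lying on the bench left of the press; this is a point on its handle. Do not disturb.
- spanner_grip (a point): loose bystander: steel spanner, 200 mm long, lying right of the press; this is a point on its handle. Do not disturb.
- file: loose bystander: flat file with a wooden handle, 280 mm long and 26 mm high, lying along its own x. Do not disturb.
- tap_wrench: loose bystander: two-handed tap wrench, 260 mm long and 28 mm high, lying along its own x. Do not disturb.
- oiler: loose bystander: red oil can, 72 mm across, spout to 165 mm high, origin under its centre. Do not disturb.
- grease_tin: loose bystander: yellowish tin, 84 mm across, 75 mm high, origin under its centre. Do not disturb.
- spare_bush: loose bystander: spare bronze flanged bush standing on its flange, 44 mm across, 39 mm high, left in front of the press; origin under its centre. Do not disturb.

How it is judged (in metres and radians):
On the way, in this order (a step that is already met when the one before it is completed fails the run):
1. the safety catch is pushed down clear of the lug while the lever is still up (value of joint catch_part above 0.25 rad and value of joint lever_part below 0.15 rad), for 0.2 s.
2. the bush is pressed home by the lever (value of joint bush_part above 0.009 m and value of joint lever_part above 0.95 rad), for 0.2 s.
At the end, for the whole second after the job is handed in: The bush's flange is on the arm (within 1 mm), the catch is still down and clear of the lug (angle above 0.2 rad), the lever rests down (angle above 0.95 rad) and still with the ram on the bush, and every loose thing lies within 40 mm of where it was (all of step 2 and value of joint catch_part above 0.2 rad and velocity of joint lever_part between -0.05 and 0.05 rad/s and distance of each of hammer_grip, spanner_grip, file, tap_wrench, oiler, grease_tin, spare_bush from where it was at the start of the episode below 0.04 m); the robot touches nothing.
It fails at once if a bystander on the bench is disturbed (moved more than 40 mm) (distance of any of hammer_grip, spanner_grip, file, tap_wrench, oiler, grease_tin, spare_bush from where it was at the start of the episode above 0.04 m).
It also fails if it takes over 58 s, if anything falls off the work surface, if the arm or the gripper's body presses on something with over 40 N, if the wrist force passes 120 N, or if a joint passes its speed limit or range.

## Robot

A 7-joint arm with a two-finger parallel gripper is mounted at the origin on the work surface. World frame = base frame: x ahead of the robot, y to its left, z up, the work surface at z = 0. Lengths are in mm, angles in rad, forces in N, time in s.
With the tool pointing down it reaches from about 425 to 1025 mm from the base axis. Payload 3.6 kg.
Tool frame: the origin (TCP) lies midway between the tips of the shut fingers; the grasp point (between the pads) lies 19 mm behind it; y points along the fingers, z is the direction in which the jaws open and shut, and the axes are right-handed (so a half turn about y gives the same grasp; the last joint's range is limited). The gripper opens to 85 mm and grips with 20 to 120 N. Pads are 22 mm wide; open, the fingers measure 114 mm over their backs; the gripper's body (76 mm by 85 mm) begins 54 mm behind the grasp point. The pads swing forward as they close: fully open they stand 13 mm farther back than shut.
Start: joints at [1.073, 0.591, 0.048, 1.609, -0.033, 0.943, -0.034], TCP at [284.866, -666.694, 231.302] pointing down, gripper open.
Joint ranges: [-2.69, 2.69], [-0.47, 2.24], [-1.27, 1.36], [0.19, 2.51], [-1.53, 4.68], [0.08, 2.07], [-3.09, 3.09]. Speed limits (rad/s): [2.57, 2.57, 3.14, 3.14, 3.14, 3.14, 3.14].

## Interface

Orientations are given as a rotation vector (axis times angle).
In Python, from bench import r, viewer gives the robot as it stands. Calls block until the motion is done:
- r.move_ptp(position, orientation): joint-space move of the TCP to a pose.
- r.move_linear(position, orientation=None, rate=150, threshold=None): straight line of the TCP; orientation=None keeps the orientation; rate is the mean speed in mm/s. With threshold (N) it stops when the force on the tool has changed by that much, and returns True; else False.
- r.movej(angles): joint-space move.
- r.set_gripper(opening, squeeze=None): finger opening in mm; squeeze is the grip in N (None keeps the last); returns when the fingers have stopped.
- r.wait(seconds).
- r.inverse_kinematics(position, orientation): joint angles nearest the present ones, or None.
- r.get_state(): the state.
- viewer.read_camera(name): name is "scene" or "top" or "wrist"; returns a dict with "img" (420x560x3 uint8, red, green, blue), "mtx" (3x3 intrinsics, pixels), "position" and "attitude" of the camera in the world. Camera axes: x right, y down, z forward; pixel columns grow to the right and rows downward; lengths in mm; the calibration is good to about 2 mm. A picture is of the moment at which its call begins. There is no depth.
A pose or a line that the arm cannot do raises r.PlanningError and nothing moves.
- r.finish_job(): hands the job in, once; it reports no verdict.
The state is a dict: "clock": time; "joint_positions": joint angles; "dq": joint speeds; "joint_efforts": joint torques, N m; "tool_pos": TCP position; "eef_rot": TCP orientation; "ft_force": force on the tool from outside, world axes, zero at the start; "torque": the same for the moment, N m; "width": finger opening in mm.
Only numpy, scipy, OpenCV 4.12 (cv2) and the standard library are available. Lean on these libraries where they do the work, as an engineer would, in place of code of your own. Each camera call takes 0.05 s, during which the arm holds its last target.

## Working session

There is one attempt and no reset: what is moved stays moved. The work goes in short steps, each a Python script; the robot and the scene stay as the last script left them, time stands still between calls to the robot, and variables do not carry over. Pictures are saved under pics/ and viewed, and the job is handed in when it is done.

```bash
ls; mkdir -p pics; python3 - <<'E'
from bench import r, viewer
import cv2
for n in ["scene","top","wrist"]:
    d=viewer.read_camera(n); cv2.imwrite(f"pics/{n}0.png",d["img"][:,:,::-1]); print(n,d["mtx"],d["position"],d["attitude"])
print(r.get_state())
E
```

```text
pics
scene [[414.31872866   0.         279.02664423]
 [  0.         414.31872866 211.78057037]
 [  0.           0.           1.        ]] [1063.59252477  751.9961873   861.77507766] [-0.78572186 -2.45525936  1.2684652 ]
top [[435.71506184   0.         280.00339824]
 [  0.         435.71506184 207.00982659]
 [  0.           0.           1.        ]] [ 376.36581578   -2.011698   1623.82869524] [-2.16955105  2.11919989 -0.12523419]
wrist [[304.94784732   0.         273.80127425]
 [  0.         304.94784732 209.52442824]
 [  0.           0.           1.        ]] [ 346.40481598 -638.47118743  372.845254  ] [ 2.42701334 -1.60386416 -0.22301796]
{'clock': 0.15, 'joint_positions': array([ 1.07350556,  0.59190988,  0.04833381,  1.60953683, -0.03332281,
        0.94267738, -0.03368216]), 'dq': array([ 0.0007995 , -0.00107   ,  0.00043895, -0.00452409, -0.00036237,
        0.00050286,  0.00205043]), 'joint_efforts': array([ 2.30109785e-03, -5.49244952e+01,  1.54909853e+00, -1.98454481e+01,
        9.46989690e-03,  5.66734787e-03,  3.06855533e-06]), 'tool_pos': array([ 284.61069117, -666.10522144,  230.39960161]), 'eef_rot': array([-0.40978488,  2.00124215, -1.99783362]), 'ft_force': array([ 0.46974714,  0.43569389, -0.48759876]), 'torque': array([-0.02011267,  0.01726325,  0.06129416]), 'width': 85.16924346491328}
```

View pics/scene0.png

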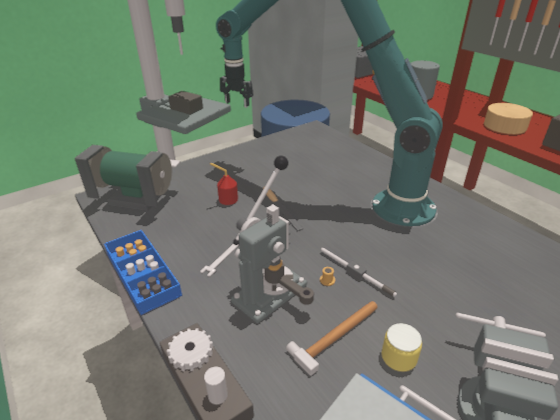

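View pics/top0.png

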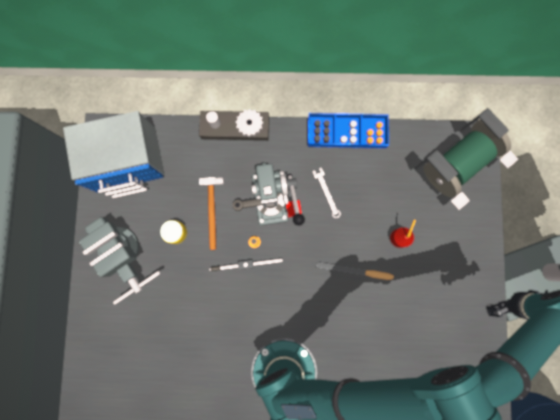

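View pics/wrist0.png

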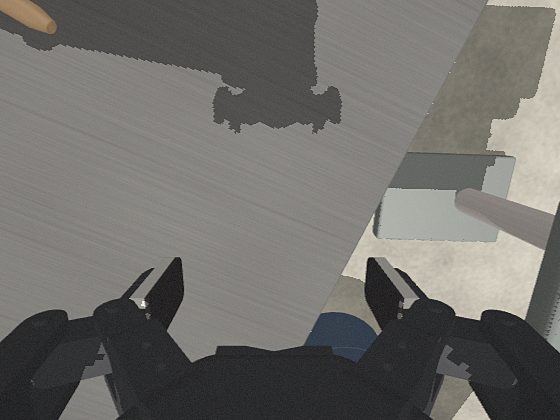

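The scene view shows the knob at about (281,163) with the press below it. In the top view the press is near (270,195), the knob near (298,219) and the red plate near (293,208). I'll zoom in for landmarks.

```bash
python3 - <<'E'
import cv2
a=cv2.imread("pics/top0.png")[150:250,220:350]; cv2.imwrite("pics/topz.png",cv2.resize(a,None,fx=6,fy=6,interpolation=cv2.INTER_CUBIC))
a=cv2.imread("pics/scene0.png")[145:325,195:335]; cv2.imwrite("pics/scenez.png",cv2.resize(a,None,fx=3.3,fy=3.3,interpolation=cv2.INTER_CUBIC))
E
```

```text
(no output)
```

View pics/topz.png

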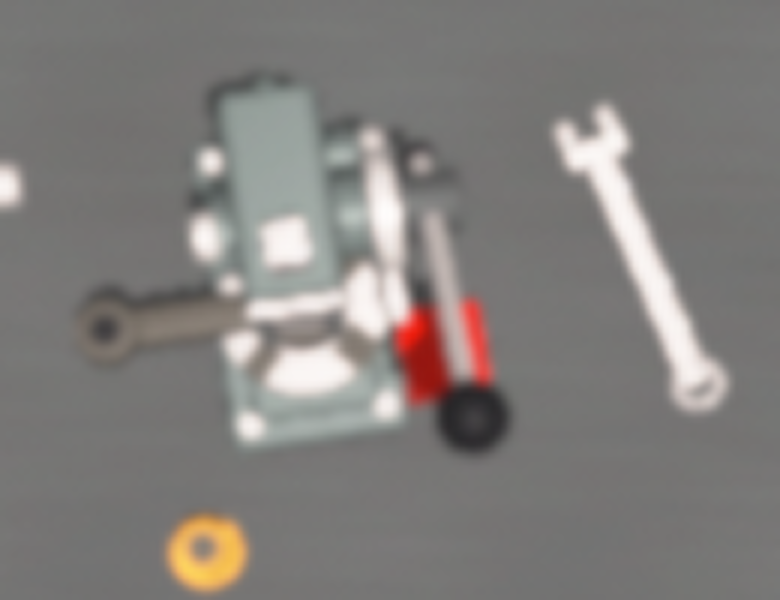

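View pics/scenez.png

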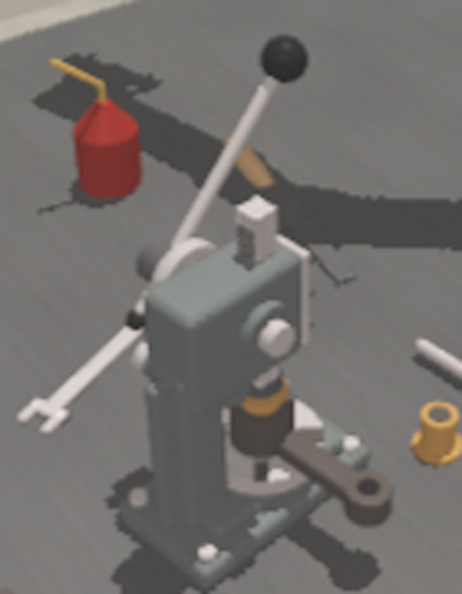

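```bash
cat > h.py <<'E'
import numpy as np, cv2
from scipy.spatial.transform import Rotation as R
from scipy.optimize import least_squares
CAM={}
def cam(d): return d["mtx"],np.array(d["position"]),R.from_rotvec(d["attitude"]).as_matrix()
def proj(c,P):
    K,p,M=c; q=(np.atleast_2d(P)-p)@M   # camera->world M
    u=q@K.T; return u[:,:2]/u[:,2:]
def press(x,P):
    c,s=np.cos(x[2]),np.sin(x[2]); return np.atleast_2d(P)@np.array([[c,s,0],[-s,c,0],[0,0,1]])+[x[0],x[1],0]
E
cat > fit.py <<'E'
from h import *
from bench import r, viewer
T=cam(viewer.read_camera("top"));S=cam(viewer.read_camera("scene"))
z=lambda a:(np.array(a)+.5)/6-.5+[220,150]
zs=lambda a:(np.array(a)+.5)/3.3-.5+[195,145]
obs=[(T,(-134,-80,334),z([474,418]),3),(S,(-134,-80,334),zs([284,58]),3),
(T,(-101,-53,150),z([412,404]),1),(T,(-101,-101,150),z([495,388]),1),(T,(-49,-101,148),z([478,300]),1)]
def f(x): return np.concatenate([(proj(c,press(x,P))[0]-o)*w for c,P,o,w in obs])
s=least_squares(f,[650,0,0],loss='soft_l1'); print(s.x,f(s.x).reshape(-1,2).round(2)); x=s.x
np.save("pose.npy",x)
for n,c in(("top",T),("scene",S)):
    im=cv2.imread(f"pics/{n}0.png"); k=4
    im=cv2.resize(im,None,fx=k,fy=k,interpolation=cv2.INTER_CUBIC)
    def pl(P,col,close=True):
        u=((proj(c,press(x,P))+.5)*k-.5).round().astype(int); cv2.polylines(im,[u],close,col,1)
    for zz in(149,245): pl([(-55,-28,zz),(70,-28,zz),(70,28,zz),(-55,28,zz)],(0,255,0))
    for zz in(0,): pl([(-103,-55,zz),(93,-55,zz),(93,55,zz),(-103,55,zz)],(255,0,0))
    pl([(-101,-101,148),(-49,-101,148),(-49,-53,148),(-101,-53,148)],(0,255,255))
    pl([(0,-80,200),(-134,-80,334)],(255,0,255),False)
    u=proj(c,press(x,(-40,-20,150)))[0]*k
    a,b=int(u[0]),int(u[1]); cv2.imwrite(f"pics/{n}fit.png",im[max(0,b-290):b+290,max(0,a-300):a+300])
E
python3 fit.py
```

```text
[6.30894241e+02 6.73191528e+01 1.70904025e-01] [[-0.05  1.31]
 [-1.73  1.54]
 [-0.46  0.03]
 [-0.34  0.63]
 [ 0.15  0.44]]
```

View pics/topfit.png

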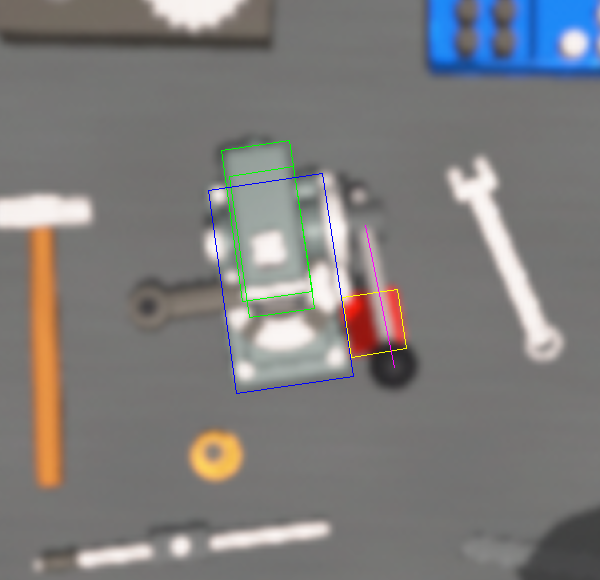

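View pics/scenefit.png

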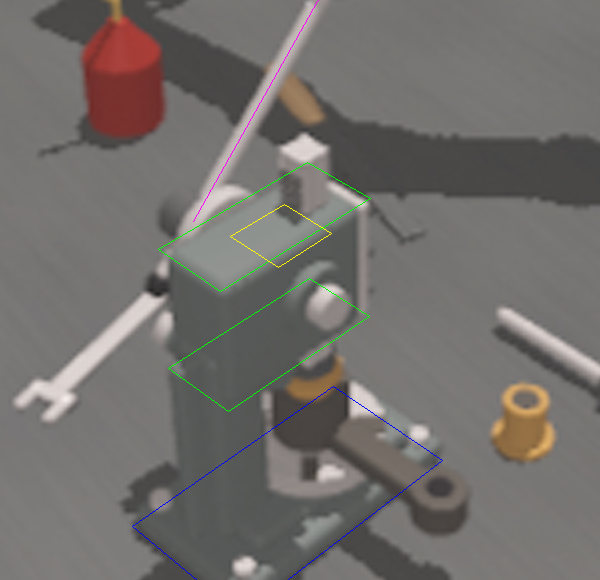

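The overlay fits the plate and knob well in the top view, but the scene view is off by about 2 px. That is enough to start with, so I'll check IK for a leaning hand and then refine with the wrist camera.

```bash
cat >> h.py <<'E'
def ori(d,zj):
    d=np.array(d,float);d/=np.linalg.norm(d); zj=np.array(zj,float); zj-=d*(zj@d); zj/=np.linalg.norm(zj)
    return R.from_matrix(np.c_[np.cross(d,zj),d,zj]).as_rotvec()
def yaw(x): return R.from_euler('z',x[2]).as_matrix()
E
python3 - <<'E'
from h import *
from bench import r, viewer
s=r.get_state();M=R.from_rotvec(s["eef_rot"]).as_matrix();print(M.round(2))
d=viewer.read_camera("wrist");p,A=d["position"],R.from_rotvec(d["attitude"]).as_matrix()
print("cam in tool",(M.T@(np.array(p)-s["tool_pos"])).round(1),(M.T@A).round(2))
x=np.load("pose.npy");Y=yaw(x)
for lean in (40,45):
 for sg in(1,-1):
  a=np.radians(lean); dd=Y@[0,np.sin(a),-np.cos(a)]; o=ori(dd,Y@[sg,0,0])
  for P in([-75,-80,230],[-75,-80,160],[-72,-80,100]):
   P=np.array(P)
   if P[2]>200: P=np.array([-75,-80,160])-np.array([0,np.sin(a),-np.cos(a)])*150
   q=r.inverse_kinematics(press(x,P)[0],o); print(lean,sg,P,None if q is None else np.round(q,2))
for tilt in(0,20,40,55):
 for sg in(1,-1):
  a=np.radians(tilt);o=ori(Y@[np.sin(a),0,-np.cos(a)],Y@[0,sg,0])
  for th in(0,.5,1.08):
   b=np.radians(135)+th; P=np.array([190*np.cos(b),-80,200+190*np.sin(b)])+19*np.array([np.sin(a),0,-np.cos(a)])
   q=r.inverse_kinematics(press(x,P)[0],o); print(tilt,sg,th,None if q is None else np.round(q,2))
E
```

```text
[[-0.92 -0.    0.39]
 [-0.39  0.   -0.92]
 [ 0.   -1.   -0.  ]]
cam in tool [ -67.7 -142.6   -1.3] [[ 0.    0.96  0.27]
 [ 0.   -0.27  0.96]
 [ 1.   -0.   -0.  ]]
40 1 [ -75.         -176.41814145  274.90666647] [ 0.83  0.67 -0.67  1.68 -0.26  1.21  0.52]
40 1 [-75 -80 160] [ 0.75  0.77 -0.71  1.87 -0.24  0.89  0.49]
40 1 [-72 -80 100] [ 0.72  0.86 -0.68  1.88 -0.22  0.8   0.52]
40 -1 [ -75.         -176.41814145  274.90666647] [ 0.16  0.61  0.38  1.71 -0.73  1.44 -2.12]
40 -1 [-75 -80 160] [ 0.1   0.69  0.26  1.9  -0.85  1.16 -2.04]
40 -1 [-72 -80 100] [ 0.13  0.77  0.22  1.91 -0.89  1.08 -1.98]
45 1 [ -75.         -186.06601718  266.06601718] [ 0.86  0.72 -0.67  1.65 -0.3   1.25  0.56]
45 1 [-75 -80 160] [ 0.79  0.82 -0.74  1.85 -0.27  0.93  0.52]
45 1 [-72 -80 100] [ 0.77  0.91 -0.71  1.86 -0.25  0.85  0.55]
45 -1 [ -75.         -186.06601718  266.06601718] [ 0.19  0.67  0.39  1.69 -0.78  1.52 -2.07]
45 -1 [-75 -80 160] [ 0.13  0.72  0.27  1.88 -0.89  1.24 -2.  ]
45 -1 [-72 -80 100] [ 0.16  0.81  0.22  1.89 -0.92  1.17 -1.93]
0 1 0 [ 0.67  0.32 -0.87  1.96  0.29  0.99  1.4 ]
0 1 0.5 [ 0.67  0.36 -0.84  2.14  0.38  0.79  1.32]
0 1 1.08 [ 0.47  0.51 -0.63  2.24  0.59  0.55  1.13]
0 -1 0 [ 0.11  0.23 -0.16  1.98  0.05  0.93 -1.47]
0 -1 0.5 [ 0.07  0.27 -0.09  2.17  0.04  0.71 -1.45]
0 -1 1.08 [-0.03  0.45  0.03  2.26 -0.03  0.43 -1.37]
20 1 0 [ 0.83  0.19 -0.92  2.16  0.22  0.53  1.52]
20 1 0.5 [ 0.79  0.25 -0.87  2.34  0.49  0.32  1.27]
20 1 1.08 [ 0.83  0.62 -1.06  2.44  1.62  0.49  0.16]
20 -1 0 [ 0.33  0.12 -0.35  2.18 -0.03  0.51 -1.38]
20 -1 0.5 [ 0.26  0.18 -0.25  2.36 -0.08  0.26 -1.31]
20 -1 1.08 [ 0.29  0.42 -0.32  2.46  2.36  0.09  2.55]
40 1 0 None
40 1 0.5 None
40 1 1.08 None
40 -1 0 None
40 -1 0.5 None
40 -1 1.08 None
55 1 0 None
55 1 0.5 None
55 1 1.08 None
55 -1 0 None
55 -1 0.5 None
55 -1 1.08 None
```

```bash
python3 - <<'E'
from h import *
from bench import r, viewer
x=np.load("pose.npy");Y=yaw(x)
a=np.radians(42); dl=np.array([0,np.sin(a),-np.cos(a)]); o=ori(Y@dl,Y@[-1,0,0])
s=r.get_state()
r.move_linear(s["tool_pos"]+np.array([0,0,110]),rate=250)
r.set_gripper(0,20)
P=np.array([-75,-78,160])-dl*150
r.move_ptp(press(x,P)[0],o)
d=viewer.read_camera("wrist"); cv2.imwrite("pics/w1.png",d["img"][:,:,::-1])
S=viewer.read_camera("scene"); cv2.imwrite("pics/s1.png",S["img"][:,:,::-1])
import pickle; pickle.dump(d,open("w1.pkl","wb"))
s=r.get_state();print(s["clock"],s["tool_pos"],s["ft_force"],s["width"])
E
```

```text
3.9667 [ 587.20526449 -122.23313696  271.60906924] [ 0.18699203  0.34251158 -0.32363489] -0.1512599890103389
```

View pics/w1.png

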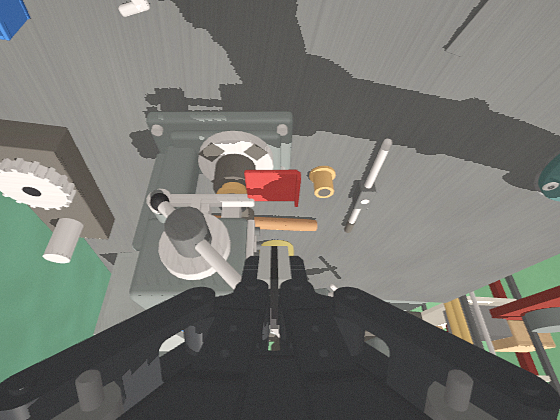

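View pics/s1.png

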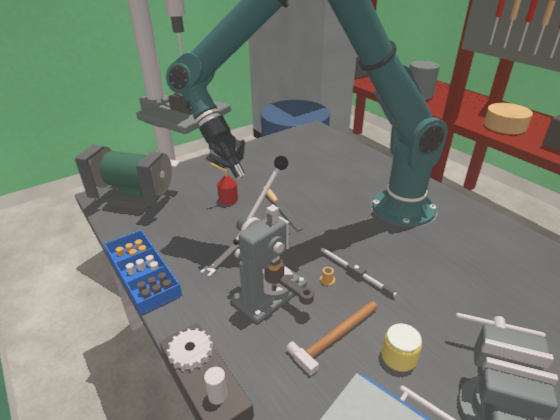

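The wrist view shows the red plate spanning about (245..300, 170..206), the hub face at about (186,224), and the fingertips ahead of them. I'll zoom in to refine the fit.

```bash
python3 - <<'E'
from h import *
import pickle
d=pickle.load(open("w1.pkl","rb"));W=cam(d);x=np.load("pose.npy")
im=cv2.imread("pics/w1.png");k=4;im=cv2.resize(im,None,fx=k,fy=k,interpolation=cv2.INTER_CUBIC)
def pl(P,col):
    u=((proj(W,press(x,P))+.5)*k-.5).round().astype(int);cv2.polylines(im,[u],True,col,1);print(u/k)
pl([(-101,-101,148),(-49,-101,148),(-49,-53,148),(-101,-53,148)],(0,255,255))
t=np.linspace(0,6.28,40)
pl(np.c_[18*np.cos(t),0*t-98,200+18*np.sin(t)],(255,0,255))
pl([(-103,-55,0),(93,-55,0),(93,55,0),(-103,55,0)],(255,0,0))
cv2.imwrite("pics/w1z.png",im[430:1030,500:1290])
E
```

```text
[[301.5  171.75]
 [246.25 171.75]
 [249.75 200.5 ]
 [298.25 200.25]]
[[165.5  221.25]
 [165.25 224.  ]
 [165.25 227.  ]
 [166.   229.75]
 [167.5  232.25]
 [169.25 234.5 ]
 [171.5  236.5 ]
 [174.25 238.  ]
 [177.25 239.25]
 [180.5  239.75]
 [184.   240.  ]
 [187.5  239.5 ]
 [191.   238.75]
 [194.5  237.25]
 [197.5  235.5 ]
 [200.5  233.5 ]
 [202.75 231.  ]
 [204.75 228.25]
 [206.25 225.5 ]
 [207.25 222.5 ]
 [207.5  219.75]
 [207.5  216.75]
 [206.75 214.25]
 [205.5  211.75]
 [204.   209.5 ]
 [201.75 207.5 ]
 [199.5  206.  ]
 [196.75 204.75]
 [193.75 204.  ]
 [190.5  203.75]
 [187.25 203.75]
 [184.   204.25]
 [180.75 205.25]
 [177.5  206.75]
 [174.75 208.5 ]
 [172.   210.5 ]
 [169.75 212.75]
 [168.   215.5 ]
 [166.5  218.25]
 [165.5  221.  ]]
[[295.   107.5 ]
 [147.75 107.75]
 [171.5  163.  ]
 [291.5  162.75]]
```

View pics/w1z.png

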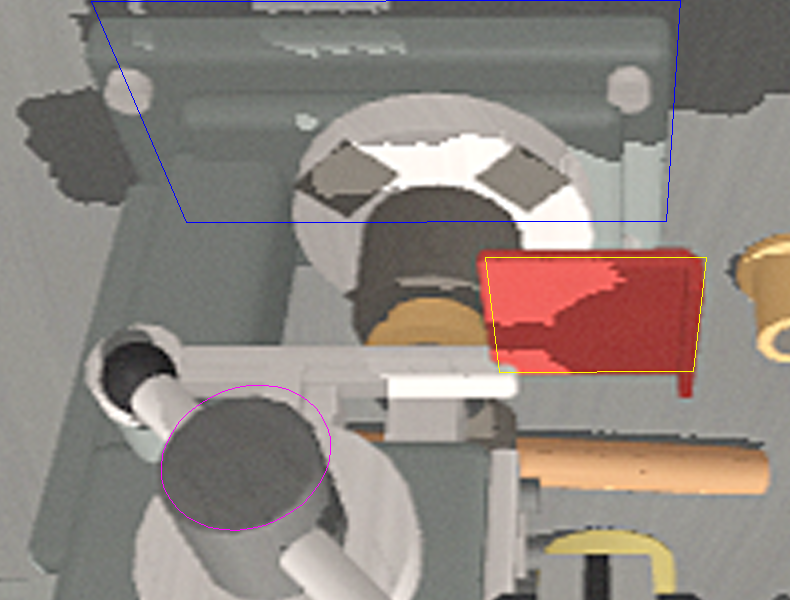

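```bash
python3 - <<'E'
from h import *
from bench import r, viewer
import pickle
W=cam(pickle.load(open("w1.pkl","rb")))
T=cam(viewer.read_camera("top"));S=cam(viewer.read_camera("scene"))
z=lambda a:(np.array(a)+.5)/6-.5+[220,150]
zs=lambda a:(np.array(a)+.5)/3.3-.5+[195,145]
zw=lambda a:(np.array(a)+[500,430]+.5)/4-.5
o=[(T,(-134,-80,334),z([474,418]),2.5),(S,(-134,-80,334),zs([284,58]),2),
(T,(-101,-53,150),z([412,404]),1.5),(T,(-101,-101,150),z([495,388]),1.5),(T,(-49,-101,148),z([478,300]),1.5),
(W,(-49,-101,148),zw([478,250]),1),(W,(-49,-53,148),zw([493,363]),1),(W,(0,-98,200),zw([245,462]),1)]
f=lambda x:np.concatenate([(proj(c,press(x,P))[0]-u)*w for c,P,u,w in o])
s=least_squares(f,[630,67,.17],loss='soft_l1');print(s.x,f(s.x).reshape(-1,2).round(1));np.save("pose.npy",s.x)
E
```

```text
[6.31774876e+02 6.70074734e+01 1.72330747e-01] [[ 0.4  0.2]
 [-2.   1.1]
 [-0.5 -0.4]
 [-0.3  0.5]
 [ 0.4  0.2]
 [ 0.7  1.4]
 [ 0.7  1.9]
 [-1.  -2.1]]
```

```bash
python3 - <<'E'
from h import *
from bench import r, viewer
x=np.load("pose.npy");Y=yaw(x)
a=np.radians(42); dl=np.array([0,np.sin(a),-np.cos(a)]); o=ori(Y@dl,Y@[-1,0,0])
r.move_linear(press(x,np.array([-76,-80,168]))[0],o,rate=120)
s=r.get_state();print(s["clock"],s["tool_pos"],s["ft_force"])
print(r.move_linear(press(x,[-75,-80,140])[0],o,rate=50,threshold=18))
s=r.get_state();print(s["clock"],s["tool_pos"],s["ft_force"])
print(r.move_linear(press(x,[-68,-80,100])[0],o,rate=50,threshold=14))
s=r.get_state();print(s["clock"],s["tool_pos"],s["ft_force"])
for n in("wrist","scene"):
    d=viewer.read_camera(n); cv2.imwrite(f"pics/{n}2.png",d["img"][:,:,::-1])
E
```

```text
5.4 [571.18488399 -25.78723061 168.41302557] [ 0.51726453 -0.84012415  1.1433145 ]
False
6.1083 [571.17292324 -24.51325914 139.63417846] [-0.07426523  0.34236412  0.74139422]
True
6.725 [577.51218078 -23.42669147 111.27441316] [-1.67853398 -1.36800653  9.31163455]
```

View pics/wrist2.png

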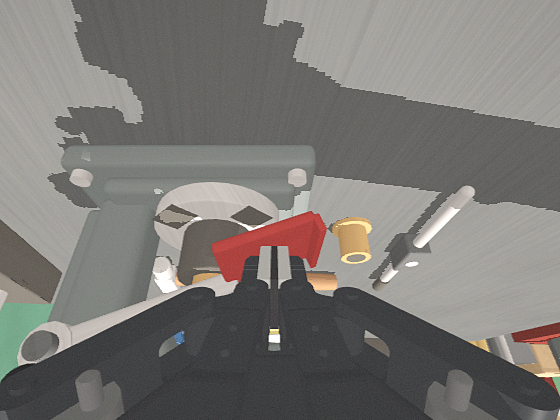

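The plate in the wrist view is tilted about 20° and the force rose at z≈111, so the catch is at its stop. One confirming push, then I'll retreat and look.

```bash
python3 - <<'E'
from h import *
from bench import r, viewer
x=np.load("pose.npy");Y=yaw(x)
a=np.radians(42); dl=np.array([0,np.sin(a),-np.cos(a)]); o=ori(Y@dl,Y@[-1,0,0])
p=r.get_state()["tool_pos"]
print(r.move_linear(p+np.array([0,0,-5]),o,rate=30,threshold=12))
s=r.get_state();print(s["clock"],s["tool_pos"],s["ft_force"])
r.wait(.3)
r.move_linear(s["tool_pos"]+np.array([0,0,4]),o,rate=60)
r.move_linear(s["tool_pos"]+np.array([0,0,4])-Y@dl*190,o,rate=220)
for n in("wrist","scene","top"):
    d=viewer.read_camera(n); cv2.imwrite(f"pics/{n}3.png",d["img"][:,:,::-1])
s=r.get_state();print(s["clock"],s["tool_pos"],s["ft_force"])
E
```

```text
True
7.0333 [577.53056416 -23.4210508  111.26474399] [-0.35494092 -2.05024808  8.69741681]
8.75 [ 598.73889224 -147.00400621  255.40280232] [ 1.06065833 -0.34996403 -0.5834443 ]
```

View pics/wrist3.png

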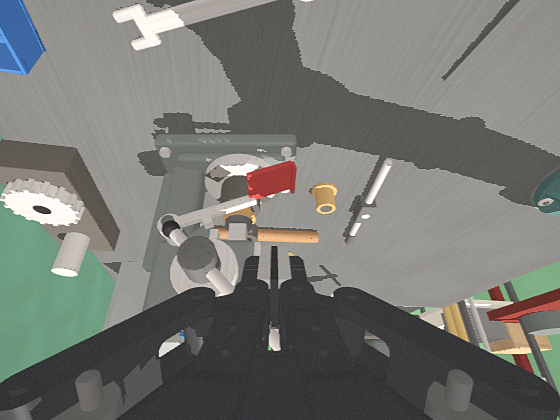

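View pics/scene3.png

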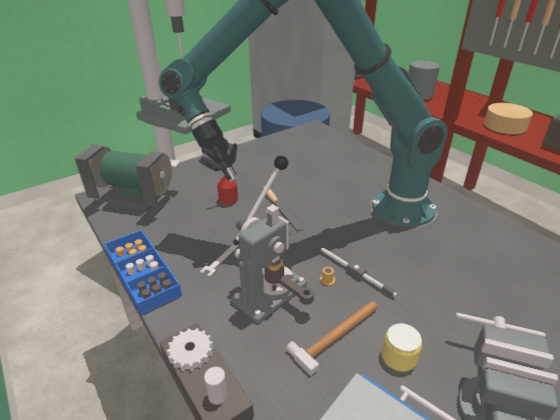

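The catch stays down: the red plate is tilted at (270,180) in the wrist view, and the lever is still raised with the knob at (281,163) in the scene view. Next I'll go above the knob.

```bash
python3 - <<'E'
from h import *
from bench import r, viewer
import pickle
x=np.load("pose.npy");Y=yaw(x)
o=ori([0,0,-1],Y@[0,-1,0])
s=r.get_state()
r.move_linear(s["tool_pos"]+np.array([-30,-20,200]),rate=250)
r.move_ptp(press(x,[-134,-80,334+90])[0],o)
r.set_gripper(66,25)
d=viewer.read_camera("wrist"); cv2.imwrite("pics/w4.png",d["img"][:,:,::-1]); pickle.dump(d,open("w4.pkl","wb"))
print(proj(cam(d),press(x,[-134,-80,334])))
s=r.get_state();print(s["clock"],s["tool_pos"],s["joint_positions"].round(2),s["width"])
q=None
for th in np.linspace(0,1.1,6):
   b=np.radians(135)+th; q=r.inverse_kinematics(press(x,np.array([190*np.cos(b),-80,176+190*np.sin(b)]))[0],o);print(None if q is None else np.round(q,2))
E
```

```text
[[275.84618068 212.78082413]]
11.25 [513.47720826 -34.78777092 424.03614912] [-0.06  0.13  0.04  1.83 -0.01  1.17 -1.41] 65.64777370012813
[-0.05  0.23  0.04  1.99 -0.01  0.92 -1.41]
[-0.04  0.23  0.04  2.08 -0.01  0.83 -1.4 ]
[-0.04  0.26  0.04  2.16 -0.02  0.72 -1.39]
[-0.03  0.31  0.04  2.22 -0.02  0.61 -1.38]
[-0.03  0.38  0.03  2.25 -0.02  0.51 -1.37]
[-0.03  0.47  0.03  2.26 -0.03  0.41 -1.37]
```

View pics/w4.png

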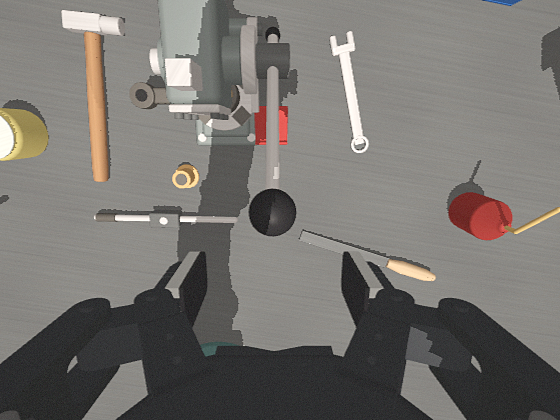

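The knob is at (272,213) against a predicted (276,213), so I'll shift 2–3 mm to +y and then descend and grip.

```bash
python3 - <<'E'
from h import *
from bench import r, viewer
x=np.load("pose.npy");Y=yaw(x)
o=ori([0,0,-1],Y@[0,-1,0])
k=np.array([-134.4,-77.5,334.4-23])
r.move_linear(press(x,k)[0],o,rate=120,threshold=12)
s=r.get_state();print(s["clock"],s["tool_pos"],s["ft_force"])
r.set_gripper(30,25)
s=r.get_state();print(s["clock"],s["ft_force"],s["width"])
d=viewer.read_camera("wrist"); cv2.imwrite("pics/w5.png",d["img"][:,:,::-1])
E
```

```text
12.3417 [513.31189102 -32.37797529 312.1176619 ] [-0.24476288 -0.28533988 -0.32880038]
12.7083 [-1.14082379 -2.67512572  3.11028487] 36.76624866638984
```

View pics/w5.png

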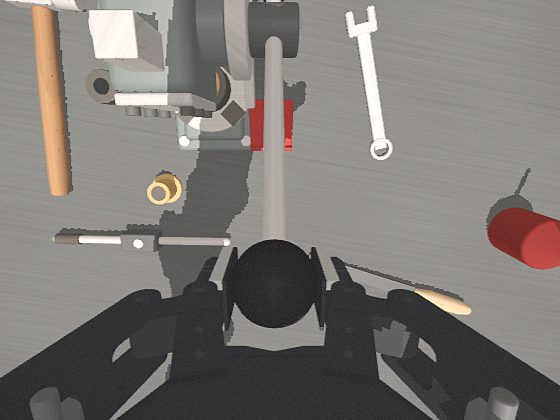

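The ball is held centrally between the pads at (275,283). Now I'll pull along the arc.

```bash
cat > arc.py <<'E'
from h import *
from bench import r, viewer
import sys
x=np.load("pose.npy");Y=yaw(x)
o=ori([0,0,-1],Y@[0,-1,0])
def pt(th):
    b=np.radians(135)+th; return press(x,[190*np.cos(b),-77.5,200-23+190*np.sin(b)])[0]
for th in eval(sys.argv[1]):
    hit=r.move_linear(pt(th),o,rate=70,threshold=float(sys.argv[2]))
    s=r.get_state();print(round(th,2),hit,round(s["clock"],2),(s["tool_pos"]-pt(th)).round(1),s["ft_force"].round(1),round(s["width"],1))
    if hit: break
for n in("wrist","scene"):
    d=viewer.read_camera(n); cv2.imwrite(f"pics/{n}_{s['clock']:.1f}.png",d["img"][:,:,::-1])
E
python3 arc.py "[.12,.24,.36]" 25; ls -t pics|head -2
```

```text
0.12 False 13.23 [-0.7 -1.2 -0.7] [ 0.3 -5.1 -0.7] 36.9
0.24 False 13.71 [ 0.4 -1.1 -0.6] [ 1.9 -5.7 -4. ] 36.3
0.36 False 14.18 [ 1.7 -0.9  0.5] [ 1.8 -5.6  1.2] 36.5
scene_14.2.png
wrist_14.2.png
```

Past the catch block (0.07 rad) with low force, so I'll continue.

```bash
python3 arc.py "[.48,.6,.72,.84,.94,1.02,1.06]" 28; ls -t pics|head -2
```

```text
0.48 False 14.76 [ 2.4 -0.7  0.6] [ 2.2 -6.   0.8] 36.6
0.6 False 15.23 [ 2.8 -0.7  0.6] [ 2.9 -5.3  0.8] 36.4
0.72 False 15.71 [ 2.8 -0.7  0.5] [ 1.9 -5.   1.3] 36.7
0.84 False 16.18 [ 2.8 -0.7  0.4] [ 2.2 -5.7  1. ] 36.5
0.94 False 16.61 [ 2.6 -0.7  0.3] [ 2.4 -5.7  0.4] 36.5
1.02 False 16.98 [ 2.5 -0.8  0.2] [ 2.8 -5.4  2.5] 36.5
1.06 False 17.23 [ 2.3 -0.8  0.2] [ 1.3 -5.6  1.5] 36.8
scene_17.2.png
wrist_17.2.png
```

```bash
python3 - <<'E'
import cv2
a=cv2.imread("pics/scene_17.2.png")[120:320,180:350]; cv2.imwrite("pics/sz5.png",cv2.resize(a,None,fx=3,fy=3,interpolation=cv2.INTER_CUBIC))
E
```

```text
(no output)
```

View pics/sz5.png

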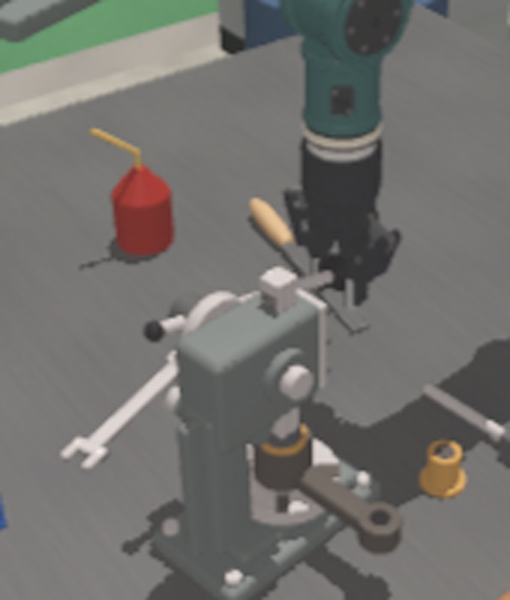

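View pics/wrist_17.2.png

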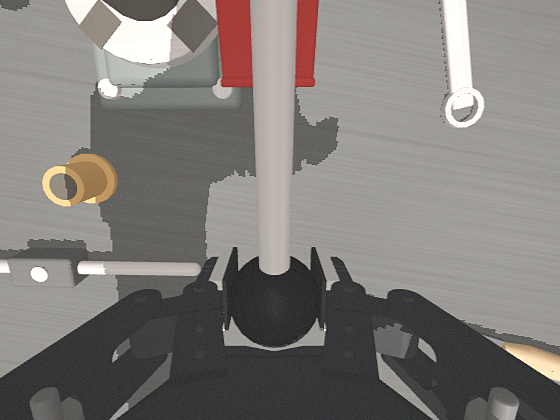

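The ball is still held at (275,300), and no stop force has appeared yet. I'll carry on to the end stop with a force threshold.

```bash
sed -i 's/rate=70/rate=35/' arc.py; python3 arc.py "[1.10,1.14,1.18,1.22]" 15; ls -t pics|head -2
```

```text
1.1 False 17.7 [ 2.2 -0.8  0.3] [ 1.3 -5.9  1.5] 36.4
1.14 False 18.07 [ 1.9 -0.8  0.5] [ 0.8 -6.   7. ] 36.4
1.18 False 18.43 [ 1.6 -0.9  0.8] [-0.7 -5.2 10.3] 36.5
1.22 False 18.8 [ 1.2 -1.   1. ] [-1.4 -5.4 13.1] 36.5
scene_18.8.png
wrist_18.8.png
```

```bash
python3 - <<'E'
import cv2
a=cv2.imread("pics/scene_18.8.png")[190:310,220:330]; cv2.imwrite("pics/sz6.png",cv2.resize(a,None,fx=5,fy=5,interpolation=cv2.INTER_CUBIC))
E
```

```text
(no output)
```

View pics/sz6.png

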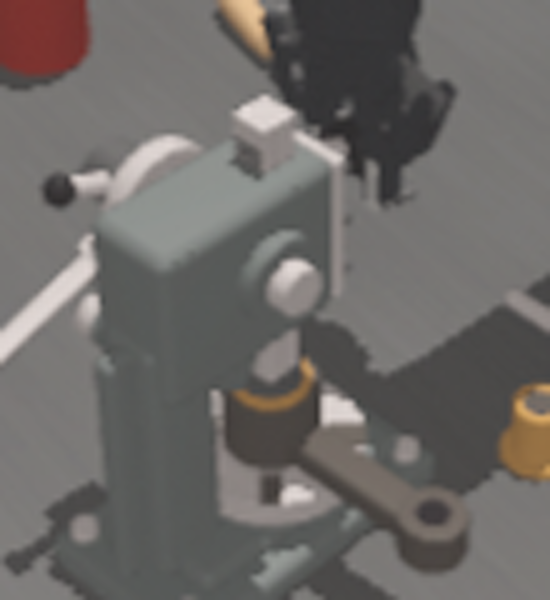

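View pics/wrist_18.8.png

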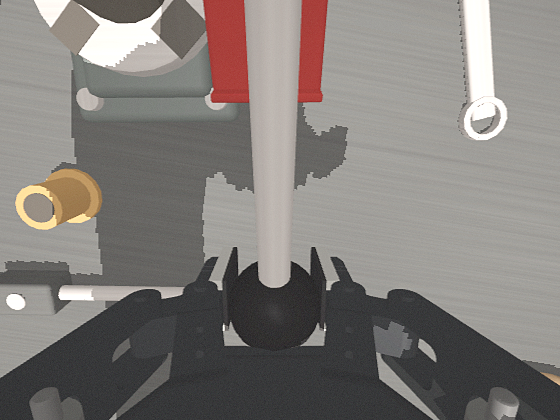

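The bush flange now looks tight on the dark arm, at about (275,385) in the zoom. The ball has slid a little in the pads at about 13 N. To be sure, I'll release, take a clear look, then press the knob from above with closed fingers. That also measures its height.

```bash
python3 - <<'E'
from h import *
from bench import r, viewer
x=np.load("pose.npy");Y=yaw(x)
o=ori([0,0,-1],Y@[0,-1,0])
r.set_gripper(66,25)
p=r.get_state()["tool_pos"]
r.move_linear(p+np.array([0,0,110]),o,rate=150)
r.set_gripper(0,25)
d=viewer.read_camera("wrist");cv2.imwrite("pics/w7.png",d["img"][:,:,::-1])
b=np.radians(135)+1.06
k=np.array([190*np.cos(b),-77.5,200+190*np.sin(b)]); print(k,proj(cam(d),press(x,k)))
t=press(x,k)[0]
r.move_linear([t[0],t[1],k[2]+40],o,rate=150)
print(r.move_linear([t[0],t[1],k[2]],o,rate=40,threshold=25))
s=r.get_state();print(s["clock"],s["tool_pos"],"theta from height",np.arcsin((200-(s["tool_pos"][2]-19))/190)+np.pi/4,s["ft_force"],s["width"])
E
```

```text
[-182.88131586  -77.5         148.47889454] [[277.3037061  239.73193936]]
False
22.3 [467.68299767 -40.24835583 149.89595648] theta from height 1.1576409072607738 [-0.35394955  0.61137294 14.40901519] -0.03964011750421675
```

View pics/w7.png

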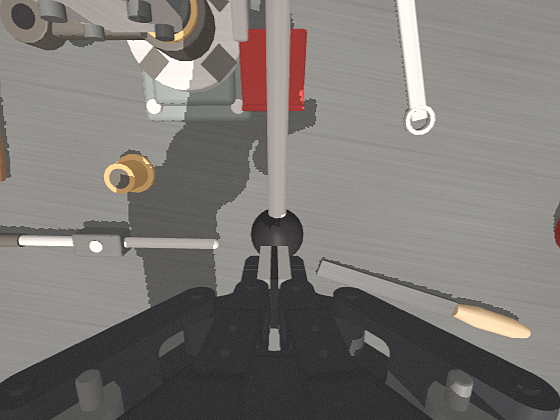

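```bash
python3 - <<'E'
from h import *
from bench import r, viewer
for n in("wrist","scene"):
    d=viewer.read_camera(n);cv2.imwrite(f"pics/{n}8.png",d["img"][:,:,::-1])
a=cv2.imread("pics/scene8.png")[150:310,200:350]; cv2.imwrite("pics/sz8.png",cv2.resize(a,None,fx=3.7,fy=3.7,interpolation=cv2.INTER_CUBIC))
E
```

```text
(no output)
```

View pics/wrist8.png

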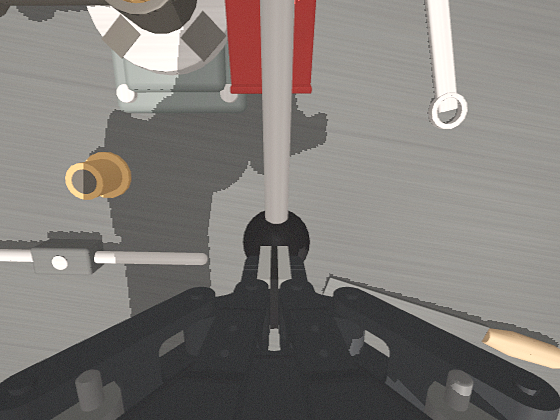

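View pics/sz8.png

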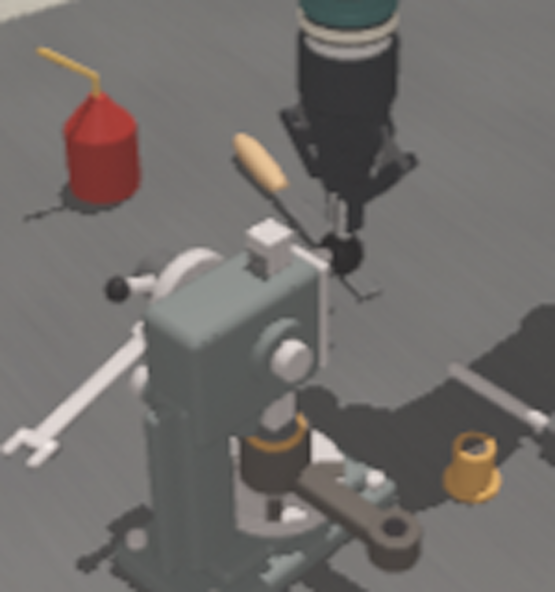

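```bash
python3 - <<'E'
from h import *
from bench import r, viewer
import pickle
x=np.load("pose.npy")
S=cam(viewer.read_camera("scene"));W=cam(viewer.read_camera("wrist"));T=viewer.read_camera("top");cv2.imwrite("pics/top8.png",T["img"][:,:,::-1])
print("obs S (292.7,218.9) (t0 residual there: model-obs=%s) W (276,243)"%(proj(S,press(x,(-134,-80,334)))-[281.1,162.6]))
for th in(.9,.95,1,1.04,1.08,1.12,1.16):
    b=np.radians(135)+th;P=press(x,[190*np.cos(b),-79,200+190*np.sin(b)])
    print(th,P.round(0),proj(S,P).round(1),proj(W,P).round(1))
print(r.get_state()["ft_force"],r.get_state()["tool_pos"])
E
```

```text
obs S (292.7,218.9) (t0 residual there: model-obs=[[-1.38953385  0.18154925]]) W (276,243)
0.9 [[459. -43. 178.]] [[293.7 203.4]] [[280.8 309. ]]
0.95 [[461. -43. 169.]] [[293.4 206.2]] [[280.4 294.6]]
1 [[462. -43. 160.]] [[292.9 209.1]] [[280. 281.]]
1.04 [[464. -42. 152.]] [[292.5 211.4]] [[279.8 270.7]]
1.08 [[466. -42. 145.]] [[292.  213.7]] [[279.5 260.8]]
1.12 [[469. -42. 138.]] [[291.4 216. ]] [[279.3 251.3]]
1.16 [[471. -41. 130.]] [[290.8 218.3]] [[279.1 242. ]]
[-0.58771342  0.45962856 14.66998314] [467.68421907 -40.25732298 149.92631828]
```

All three measures (contact height, scene view, wrist view) agree on a lever angle of about 1.15, holding 14 N against a stop. That is slightly beyond the stated 1.1. I'll lift off and check that it stays.

```bash
python3 - <<'E'
from h import *
from bench import r, viewer
p=r.get_state()["tool_pos"]
r.move_linear(p+np.array([0,0,15]),rate=40)
r.move_linear(p+np.array([-20,0,150]),rate=150)
r.wait(.5)
for n in("wrist","scene","top"):
    d=viewer.read_camera(n);cv2.imwrite(f"pics/{n}9.png",d["img"][:,:,::-1])
    x=np.load("pose.npy")
    for th in(1.0,1.04,1.1,1.15):
        b=np.radians(135)+th;print(n,th,proj(cam(d),press(x,[190*np.cos(b),-79,200+190*np.sin(b)])).round(1))
    if n!="wrist": 
        u=proj(cam(d),press(x,[-60,0,98]));print("bush",u)
print(r.get_state()["clock"],r.get_state()["ft_force"])
a=cv2.imread("pics/scene9.png")[190:310,220:340]; cv2.imwrite("pics/sz9.png",cv2.resize(a,None,fx=5,fy=5,interpolation=cv2.INTER_CUBIC))
E
```

```text
wrist 1.0 [[280.8 183.4]]
wrist 1.04 [[280.7 180.2]]
wrist 1.1 [[280.5 175.1]]
wrist 1.15 [[280.3 170.6]]
scene 1.0 [[292.9 209.1]]
scene 1.04 [[292.5 211.4]]
scene 1.1 [[291.7 214.9]]
scene 1.15 [[290.9 217.8]]
bush [[282.16599567 257.93744214]]
top 1.0 [[299.4 240. ]]
top 1.04 [[299.2 239.6]]
top 1.1 [[299.  238.9]]
top 1.15 [[298.8 238.1]]
bush [[271.30662164 209.11724391]]
24.825 [-0.44882082  0.82484685  0.19359713]
```

View pics/sz9.png

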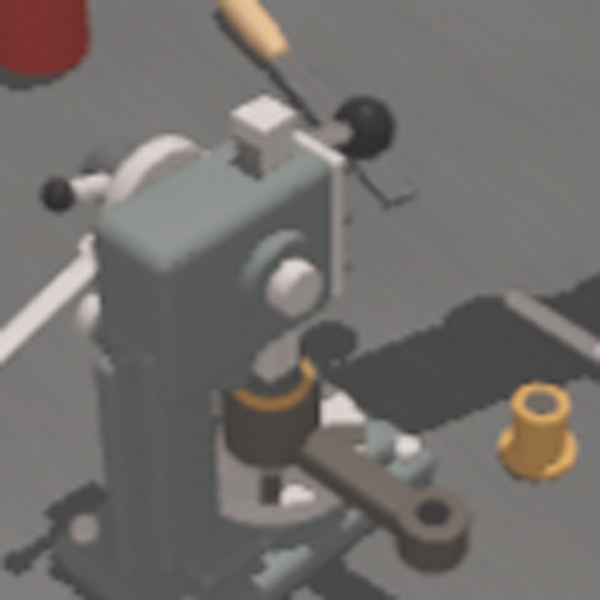

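View pics/wrist9.png

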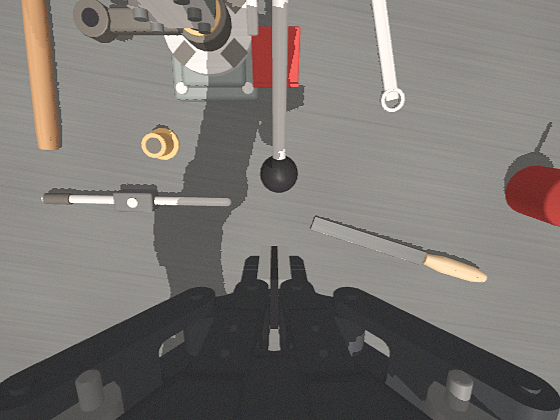

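View pics/top9.png

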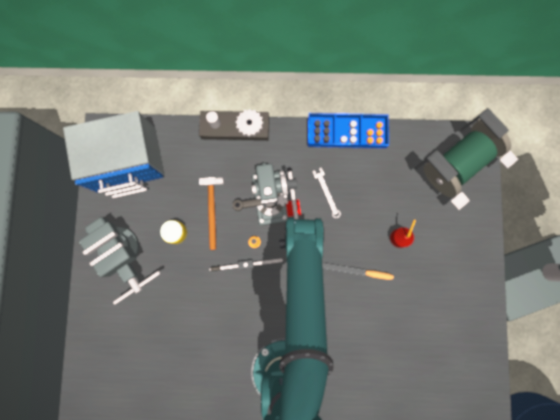

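```bash
python3 - <<'E'
from h import *
from bench import r, viewer
r.wait(1)
d=viewer.read_camera("scene")["img"].astype(int)
a=cv2.imread("pics/scene9.png")[:,:,::-1].astype(int)
print("change in press area",abs(d-a)[200:320,220:340].mean(), abs(d-a).max())
s=r.get_state();print(s["clock"],abs(s["dq"]).max())
r.finish_job()
E
```

```text
change in press area 0.32592592592592595 23
25.875 0.0016739989363892573
the job is handed in; nothing more can be done
```

I pushed the safety catch down, pulled the lever until the bush was home, and handed the job in at about 26 s. The hand-in reported no verdict, so what follows is from my own checks.

- **Catch:** I pushed the red plate down with closed fingers in a leaning hand until the force rose at its stop. It stayed tilted down after I let go and is still down in the last pictures.
- **Lever and bush:** I gripped the knob and pulled it along its arc, then released it. I then pressed the knob from above until it held 14 N.
- **Last checks:** The knob rests at about 1.10 rad in both the scene and wrist views. The flange sits directly on the arm and nothing on the bench looks moved. The hand is clear, and the press area did not change over the last second.

**Disagreements:**
- The lever read about 1.16 rad while I pressed on it, beyond the stated maximum of 1.1. It came back to about 1.10 rad when I let go, so some of that may be give in the stop or error in my press position (2–3 mm).
- The ball slid slightly in the pads near the end stop, which is why I added the press from above.
- I judged the bush's depth only from the pictures and the lever angle, not by measuring it directly.

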